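Rest the transformer board on the raised rails of the board stand

TASK

Put the larger circuit board, the one with the block-shaped transformer in its middle, onto the board stand for inspection: lying flat across both raised rails, components up, centred and with its long side square across the rails. Set it down gently and let go; leave the smaller heat-sink board where it lies.

Things in the scene. Friction and masses are not known exactly. Their poses are not given: they have to be found in the camera images.
- board_centre (a point): Larger green circuit board, 120 (x) by 90 (y) by 2.4 mm, flat on the mat, 0.22 kg. In its middle a dark grey block transformer with copper winding, 42 (x) by 34 mm (y), top 40 mm above the underside: grip it across y (board bare 28 mm beyond). Capacitors 18 mm tall along one short edge, white connector along the other. Point: middle of the board, 20 mm above its underside; z up.
- small_board_centre (a point): The smaller green circuit board, 74 by 56 mm, with a finned aluminium heat sink in its middle, lying on the mat: not to be used or moved. This point is in its middle, 12 mm above its underside.
- stand_top (a point): Board stand, fixed: grey foot plate 130 by 120 mm, two level aluminium rails 12 mm wide, 110 mm long (along y), centre lines at x = -45 and +45 mm (78 mm free gap). Point: midway between the rails at the height of their top faces, 70 mm above the mat; z up. The board's 120 mm side goes along this x, either way round. The mat is 2 mm thick on the table.
Not all that is in view belongs to the job. Leave any blue or purple look-alike of the part that bears board_centre alone.

How it is judged:
At the end, for the whole second after the job is handed in: The larger board rests still on both rail tops, components up, level within 3 degrees, its centre within 14 mm of the stand's centre across the rails and 20 mm along them, its long side square across the rails within 12 degrees; the small board is within 25 mm of where it lay (x of board_centre in the frame of stand_top between -0.014 and 0.014 m and y of board_centre in the frame of stand_top between -0.02 and 0.02 m and z of board_centre in the frame of stand_top between 0.016 and 0.024 m and angle between the x axis of board_centre and the x axis of stand_top, either way round below 0.21 rad and angle between board_centre's own z axis and vertical below 0.06 rad and linear speed of board below 0.02 m/s and angular speed of board below 0.1 rad/s and distance of small_board_centre from where it was at the start of the episode below 0.025 m); the robot touches nothing.
It fails at once if the board is dropped onto the stand: out of the fingers while still more than 12 mm above the rails (contact force between board and the fingers below 0.2 N and horizontal distance between board_centre and stand_top below 0.07 m and z of board_centre in the frame of stand_top above 0.032 m).
It fails at once if the board is slammed or pressed hard on the stand (contact over 100 N) (contact force between board and stand above 100 N).
It fails at once if the small heat-sink board is moved by more than 25 mm (distance of small_board_centre from where it was at the start of the episode above 0.025 m).
It also fails if it takes over 35 s, if anything falls off the work surface, if the arm or the gripper's body presses on something with over 40 N, if the wrist force passes 120 N, or if a joint passes its speed limit or range.

ROBOT

A 6-joint arm with a two-finger parallel gripper is mounted at the origin on the work surface. World frame = base frame: x ahead of the robot, y to its left, z up, the work surface at z = 0. Lengths are in m, angles in rad, forces in N, time in s.
With the tool pointing down it reaches from about 0.325 to 0.9 m from the base axis. Payload 3.5 kg.
Tool frame: the origin (TCP) lies at the very end of the fingers, on their centre line; the grasp point (between the pads) lies 19 mm behind it; z points along the fingers, y is the line along which they close (so a half turn about z gives the same grasp; the last joint's range is limited). The gripper opens to 85 mm and grips with 20 to 120 N. Pads are 22 mm wide; open, the fingers measure 114 mm over their backs; the gripper's body (76 mm by 85 mm) begins 54 mm behind the grasp point. The pads swing forward as they close: fully open they stand 13 mm farther back than shut.
Start: joints at [1.067, 0.276, -0.026, 1.268, 0, 1.467], TCP at [0.244, 0.575, 0.231] pointing down, gripper open.
Joint ranges: [-3.12, 3.12], [-0.85, 1.88], [-1.08, 1.24], [-1.95, 2.15], [-1.57, 1.53], [-3.14, 3.14]. Speed limits (rad/s): [2.57, 2.57, 3.14, 3.14, 3.14, 3.14].

INTERFACE

Orientations are given as a unit quaternion [x, y, z, w].
In Python, from workcell import robot gives the robot as it stands.
- The arm moves only by the tool jog_arm, never from a script. Its argument "deltas" is a list of rows, each an object of numbers: "tx", "ty", "tz": the shift along the world's x, y, z in mm; "yaw": the turn about the world's z in rad; "gripper": the finger opening in mm, from 0 to 85.4. In form: [{"tx": .., "ty": .., "tz": .., "yaw": .., "gripper": ..}, ...]. A call has 1 to 5 rows; each row shifts and turns the commanded pose from where the row before left it; what a row does not reach is not made up. A row lasts 1/10 s, in which the tool goes at most 50 mm and 8.59 degrees, less where a joint would pass 70% of its speed; a pose out of reach is approached as far as the arm can. A call with a gripper value outside its range is refused whole. The fingers move at their own pace and stop on an object; "grip_force" is the grip in N (left out, the last holds). Time passes only in rows, so rows that do not move let the fingers close. It gives the time, the measured TCP pose, the force, the opening and the grip force at its end, in the units of the state.
- robot.observe(): the state, without advancing time (a new reading comes with each control period).
- robot.camera(name): name is "scene" or "side" or "wrist"; returns a dict with "color" (420x560x3 uint8, blue, green, red), "depth" (420x560 float32, m along the optical axis (not along the pixel's ray), 0 where there is no reading), "K" (3x3 intrinsics, pixels), "position" and "orientation" of the camera in the world. Camera axes: x right, y down, z forward; pixel columns grow to the right and rows downward; lengths in m; the calibration is good to about 2 mm. A picture is of the moment at which its call begins.
- robot.finish_job(): hands the job in; it is judged then, once.
The state is a dict: "time": time; "joint_positions": joint angles; "qd": joint speeds; "effort": joint torques, N m; "tool_pos": TCP position; "ee_rot": TCP orientation; "ft_force": force on the tool from outside, world axes, zero at the start; "moment": the same for the moment, N m; "width": opening from 0.0 (shut) to 1.0 (fully open); "grasp_force": force on a finger pad.
Only numpy, scipy, OpenCV 4.12 (cv2) and the standard library are available. Lean on these libraries where they do the work, as an engineer would, in place of code of your own. Each camera call takes 0.05 s, during which the arm holds its last target. There are 200 camera calls.

## Working session

There is one attempt and no reset: what is moved stays moved. The work goes in short steps, Python scripts to look and compute and a tool call to move; the robot and the scene stay as the last step left them, time stands still between calls to the robot, and variables do not carry over. Pictures are saved under pics/ and viewed, at most 10 in all, crops included, and the job is handed in when it is done.

Besides the shell and the picture viewer there is one more tool, called after "Call:" as name([rows], argument=value, ...), one row to a line, values as JSON. jog_arm: Moves the arm, as the interface text tells. Its arguments: {"type":"object","properties":{"deltas":{"type":"array","items":{"type":"object","properties":{"tx":{"type":"number"},"ty":{"type":"number"},"tz":{"type":"number"},"yaw":{"type":"number"},"gripper":{"type":"number"}}}},"grip_force":{"type":"number"}},"required":["deltas"]}

```bash
mkdir -p pics
cat > h.py <<'E'
import numpy as np, cv2
from scipy.spatial.transform import Rotation as R
from workcell import robot
def cam(n):
    c=robot.camera(n); return c
def pts(c):
    d=c["depth"]; h,w=d.shape; v,u=np.mgrid[:h,:w]; K=np.array(c["K"])
    p=np.stack([(u-K[0,2])/K[0,0]*d,(v-K[1,2])/K[1,1]*d,d],-1)
    P=p@R.from_quat(c["orientation"]).as_matrix().T+np.array(c["position"])
    P[d==0]=np.nan; return P
E
python3 - <<'E'
from h import *
for n in("scene","side"):
    c=cam(n); cv2.imwrite(f"pics/{n}0.png",c["color"]); np.savez(f"{n}0.npz",color=c["color"],P=pts(c)); print(n,c["position"],R.from_quat(c["orientation"]).as_matrix()[:,2])
o=robot.observe(); print(o["time"],o["tool_pos"],o["ee_rot"],o["ft_force"],o["width"])
E
```

```text
scene [1.0219138  0.23287534 0.93934921] [-0.41888682 -0.3208773  -0.8494537 ]
side [-0.07684812 -0.73864225  1.0289362 ] [ 0.48404127  0.50104676 -0.71739542]
0.1 [0.24351295 0.57484978 0.23025935] [ 1.99062241e-01  9.79986324e-01 -9.67250880e-04 -3.05390080e-04] [-0.17750363  0.66945448 -0.03975669] 1.0019500410169322
```

View pics/scene0.png

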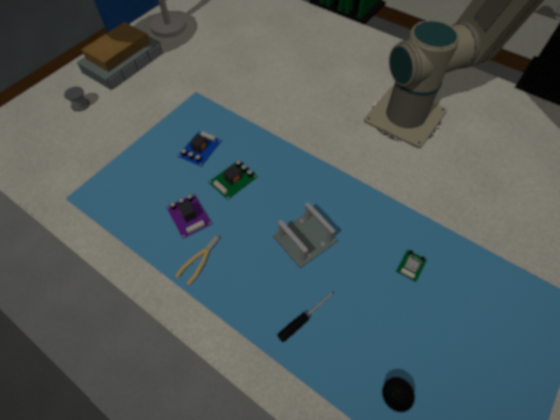

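View pics/side0.png

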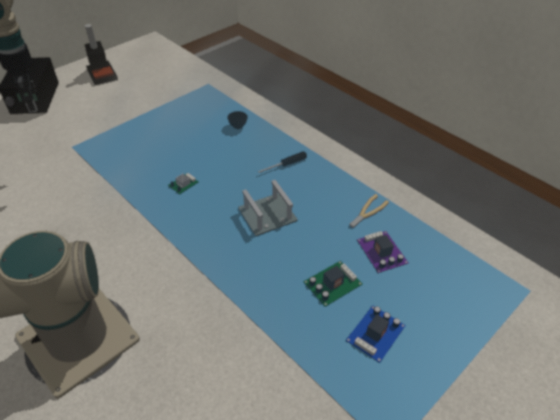

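The scene view shows the green target board at about (233,178), the stand at (306,235) and the small board at (411,265). The blue and purple look-alikes are at (200,147) and (189,214). In the side view the target is at (333,282) and the stand at (267,210).

```bash
cat > m.py <<'E'
from h import *
def rect(q):
    (c,s,a)=cv2.minAreaRect((q[:,:2]*1000).astype(np.float32)); 
    if s[0]<s[1]: s=s[::-1]; a+=90
    return np.round(c,1),np.round(s,1),round((a+90)%180-90,1)
if __name__=="__main__":
  for n,bc,sc in(("scene",(233,178),(306,235)),("side",(333,282),(267,210))):
    z=np.load(n+"0.npz"); C=z["color"];P=z["P"]; v,u=np.mgrid[:420,:560]
    near=lambda c,r:np.hypot(u-c[0],v-c[1])<r
    hsv=cv2.cvtColor(C,cv2.COLOR_BGR2HSV); ok=np.isfinite(P[...,2])
    g=cv2.inRange(hsv,(45,80,20),(85,255,255))>0
    b=g&near(bc,35)&ok; print(n,"board green",b.sum(),np.median(P[b][:,2]),rect(P[b]))
    t=near(bc,35)&ok&(P[...,2]>.035)&(P[...,2]<.06); print("transf",t.sum(),np.median(P[t],0),rect(P[t]))
    cap=near(bc,35)&ok&(P[...,2]>.012)&(P[...,2]<.026)&(hsv[...,1]<90)&(hsv[...,2]>110); print("white",cap.sum(),np.median(P[cap],0))
    s=near(sc,50)&ok&(P[...,2]>.064)&(P[...,2]<.08); Q=P[s]
    l,lab=cv2.connectedComponents(s.astype(np.uint8))
    for i in range(1,l):
        q=P[lab==i]
        if len(q)>20: print("rail",len(q),np.median(q[:,2]),rect(q))
    print("rails",rect(Q))
    f=near(sc,50)&ok&(P[...,2]>.005)&(P[...,2]<.08)&(hsv[...,1]<90); print("foot",rect(P[f]))
E
python3 m.py
```

```text
scene board green 498 0.0035433603399169233 (array([ 539.8, -296.6]), array([117.7,  88.8]), -9.0)
transf 149 [ 0.54116185 -0.29335725  0.04043273] (array([ 540.3, -293.7]), array([41.7, 38.5]), -10.3)
white 37 [ 0.58901869 -0.30451628  0.01584008]
rail 206 0.0704396481903185 (array([537.1,   4.8]), array([110.8,  14.1]), 73.1)
rail 221 0.07056940820955981 (array([623.3, -20.9]), array([109.3,  13.1]), 73.4)
rails (array([579.8,  -8. ]), array([110.8, 103.8]), 73.4)
foot (array([578.6, -16.4]), array([135.5, 130.2]), 74.0)
side board green 663 0.005035250308201844 (array([ 538.2, -296.4]), array([119.1,  88.3]), -9.1)
transf 220 [ 0.53415481 -0.29736737  0.04218922] (array([ 535.7, -297. ]), array([43.5, 36.1]), -9.1)
white 128 [ 0.58208626 -0.30189494  0.01806898]
rail 162 0.07185228335972726 (array([620.1, -23.3]), array([113.3,  14.6]), 73.2)
rail 164 0.072037342608192 (array([534.1,   3.1]), array([111.4,  13.4]), 73.2)
rails (array([577.3, -10.5]), array([113.3, 103.9]), 73.2)
foot (array([620.4,  47.5]), array([297. , 160.8]), 53.7)
```

Call:
jog_arm([
  {"tx": 15, "ty": -43, "yaw": 0.012, "gripper": 85},
  {"tx": 15, "ty": -43, "yaw": 0.012},
  {"tx": 15, "ty": -43, "yaw": 0.012},
  {"tx": 15, "ty": -43, "yaw": 0.012},
  {"tx": 15, "ty": -43, "yaw": 0.012},
])

```text
schema error: expected keys tx, ty, tz, yaw, gripper
```

Call:
jog_arm([
  {"tx": 15, "ty": -43, "yaw": 0.012},
  {"tx": 15, "ty": -43, "yaw": 0.012},
  {"tx": 15, "ty": -43, "yaw": 0.012},
  {"tx": 15, "ty": -43, "yaw": 0.012},
  {"tx": 15, "ty": -43, "yaw": 0.012},
])

```text
schema error: expected keys tx, ty, tz, yaw, gripper
```

Call:
jog_arm([
  {"tx": 15, "ty": -43, "yaw": 0.012},
  {"tx": 15, "ty": -43, "yaw": 0.012},
  {"tx": 15, "ty": -43, "yaw": 0.012},
  {"tx": 15, "ty": -43, "yaw": 0.012},
  {"tx": 15, "ty": -43, "yaw": 0.012},
])

```text
schema error: expected keys tx, ty, tz, yaw, gripper
```

Call:
jog_arm([
  {"tx": 14, "ty": -43, "yaw": 0.012},
  {"tx": 14, "ty": -43, "yaw": 0.012},
  {"tx": 14, "ty": -43, "yaw": 0.012},
  {"tx": 14, "ty": -43, "yaw": 0.012},
  {"yaw": 0.012},
])

```text
schema error: expected keys tx, ty, tz, yaw, gripper
```

All keys are required in every row.

Call:
jog_arm([
  {"tx": 15, "ty": -43, "tz": 0, "yaw": 0.012, "gripper": 85},
  {"tx": 15, "ty": -43, "tz": 0, "yaw": 0.012, "gripper": 85},
  {"tx": 15, "ty": -43, "tz": 0, "yaw": 0.012, "gripper": 85},
  {"tx": 15, "ty": -43, "tz": 0, "yaw": 0.012, "gripper": 85},
  {"tx": 15, "ty": -43, "tz": 0, "yaw": 0.012, "gripper": 85},
])

```text
time: 0.6
tool_pos: [0.3188, 0.3586, 0.2308]
ee_rot: [0.169, 0.986, -0.0, -0.0]
ft_force: [0.3, -0.0, 0.2]
width: 0.997
grasp_force: 0.0
```

Call:
jog_arm([
  {"tx": 15, "ty": -43, "tz": 0, "yaw": 0.012, "gripper": 85},
  {"tx": 15, "ty": -43, "tz": 0, "yaw": 0.012, "gripper": 85},
  {"tx": 15, "ty": -43, "tz": 0, "yaw": 0.012, "gripper": 85},
  {"tx": 15, "ty": -43, "tz": 0, "yaw": 0.012, "gripper": 85},
  {"tx": 15, "ty": -43, "tz": 0, "yaw": 0.012, "gripper": 85},
])

```text
time: 1.1
tool_pos: [0.3937, 0.1437, 0.2311]
ee_rot: [0.14, 0.99, -0.0, -0.0]
ft_force: [1.5, 0.1, -0.4]
width: 0.997
grasp_force: 0.0
```

Call:
jog_arm([
  {"tx": 15, "ty": -43, "tz": 0, "yaw": 0.012, "gripper": 85},
  {"tx": 15, "ty": -43, "tz": 0, "yaw": 0.012, "gripper": 85},
  {"tx": 15, "ty": -43, "tz": 0, "yaw": 0.012, "gripper": 85},
  {"tx": 15, "ty": -43, "tz": 0, "yaw": 0.012, "gripper": 85},
  {"tx": 15, "ty": -43, "tz": 0, "yaw": 0.012, "gripper": 85},
])

```text
time: 1.6
tool_pos: [0.4688, -0.0714, 0.231]
ee_rot: [0.11, 0.994, 0.0, -0.0]
ft_force: [0.6, 0.1, 0.3]
width: 0.994
grasp_force: 0.0
```

Call:
jog_arm([
  {"tx": 14, "ty": -43, "tz": 0, "yaw": 0.012, "gripper": 85},
  {"tx": 14, "ty": -43, "tz": 0, "yaw": 0.012, "gripper": 85},
  {"tx": 14, "ty": -43, "tz": 0, "yaw": 0.012, "gripper": 85},
  {"tx": 14, "ty": -43, "tz": 0, "yaw": 0.012, "gripper": 85},
  {"tx": 14, "ty": -43, "tz": 0, "yaw": 0.012, "gripper": 85},
])

```text
time: 2.1
tool_pos: [0.5388, -0.2862, 0.2307]
ee_rot: [0.08, 0.997, 0.0, -0.0]
ft_force: [1.3, 0.8, 1.2]
width: 0.995
grasp_force: 0.0
```

Run:
```python
from h import *; from m import rect
c=cam("wrist"); C=c["color"];P=pts(c); cv2.imwrite("pics/w1.png",C); o=robot.observe(); 
q=R.from_quat(o["ee_rot"]).as_matrix(); print(o["tool_pos"],np.degrees(np.arctan2(q[1,1],q[0,1])))
hsv=cv2.cvtColor(C,cv2.COLOR_BGR2HSV); ok=np.isfinite(P[...,2])
b=(cv2.inRange(hsv,(45,80,20),(85,255,255))>0)&ok&(P[...,2]<.01); print(b.sum(),np.median(P[b][:,2]),rect(P[b]))
t=ok&(P[...,2]>.037)&(P[...,2]<.05)&(np.hypot(P[...,0]-.539,P[...,1]+.2965)<.05);print(t.sum(),rect(P[t]),np.median(P[t],0))
```

```text
[ 0.54150615 -0.29342667  0.230309  ] 80.57702740207453
4474 0.004025015070290683 (array([ 537.5, -296.1]), array([119. ,  89.7]), -9.3)
1074 (array([ 537.5, -296.7]), array([40.9, 33.5]), -9.6) [ 0.53698146 -0.29651827  0.04150125]
```

View pics/w1.png

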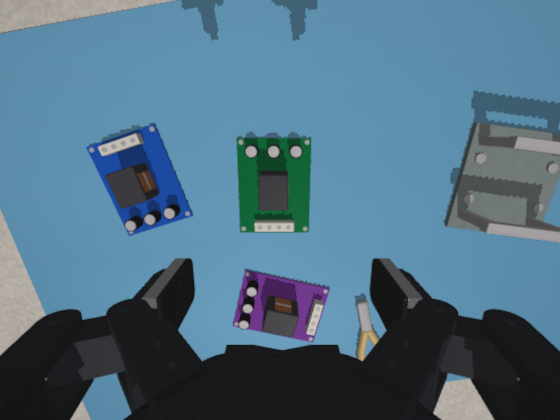

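The wrist view shows the green board upright at about (275,185), with the blue and purple boards clear of the fingers. Its position agrees with the other two views: (538,-296), -9.3°.

Call:
jog_arm([
  {"tx": 0, "ty": -6, "tz": -20, "yaw": 0, "gripper": 85},
  {"tx": 0, "ty": 0, "tz": -40, "yaw": 0, "gripper": 85},
  {"tx": 0, "ty": 0, "tz": -40, "yaw": 0, "gripper": 85},
  {"tx": 0, "ty": 0, "tz": -25, "yaw": 0, "gripper": 85},
  {"tx": 0, "ty": 0, "tz": 0, "yaw": 0, "gripper": 85},
])

```text
time: 2.65
tool_pos: [0.5349, -0.2878, 0.1011]
ee_rot: [0.08, 0.997, 0.003, -0.005]
ft_force: [-1.2, -0.3, -0.4]
width: 0.994
grasp_force: 0.0
```

Call:
jog_arm([
  {"tx": 0, "ty": 0, "tz": 0, "yaw": 0, "gripper": 85},
  {"tx": 0, "ty": 0, "tz": 0, "yaw": 0, "gripper": 85},
])

```text
time: 2.85
tool_pos: [0.5402, -0.2913, 0.1084]
ee_rot: [0.08, 0.997, -0.001, 0.002]
ft_force: [0.3, -0.1, -0.7]
width: 0.996
grasp_force: 0.0
```

Call:
jog_arm([
  {"tx": -1, "ty": -5, "tz": -10, "yaw": 0, "gripper": 85},
  {"tx": 0, "ty": 0, "tz": -16, "yaw": 0, "gripper": 85},
  {"tx": 0, "ty": 0, "tz": -16, "yaw": 0, "gripper": 85},
  {"tx": 0, "ty": 0, "tz": -12, "yaw": 0, "gripper": 85},
  {"tx": 0, "ty": 0, "tz": -8, "yaw": 0, "gripper": 85},
])

```text
time: 3.35
tool_pos: [0.5378, -0.2957, 0.0437]
ee_rot: [0.08, 0.997, -0.0, -0.0]
ft_force: [0.8, 0.7, 0.3]
width: 0.996
grasp_force: 0.0
```

Call:
jog_arm([
  {"tx": 0, "ty": 0, "tz": -6, "yaw": 0, "gripper": 85},
  {"tx": 0, "ty": 0, "tz": -4, "yaw": 0, "gripper": 85},
  {"tx": 0, "ty": 0, "tz": 0, "yaw": 0, "gripper": 85},
  {"tx": 0, "ty": 0, "tz": 0, "yaw": 0, "gripper": 85},
  {"tx": 0, "ty": 0, "tz": 0, "yaw": 0, "gripper": 85},
])

```text
time: 3.85
tool_pos: [0.5383, -0.2958, 0.0349]
ee_rot: [0.08, 0.997, -0.0, 0.0]
ft_force: [0.3, 0.4, -0.3]
width: 0.993
grasp_force: 0.0
```

Call:
jog_arm([
  {"tx": 0, "ty": -1, "tz": -8, "yaw": 0, "gripper": 85},
  {"tx": 0, "ty": 0, "tz": -8, "yaw": 0, "gripper": 85},
  {"tx": 0, "ty": 0, "tz": -6, "yaw": 0, "gripper": 85},
  {"tx": 0, "ty": 0, "tz": -3, "yaw": 0, "gripper": 85},
  {"tx": 0, "ty": 0, "tz": 0, "yaw": 0, "gripper": 85},
])

```text
time: 4.35
tool_pos: [0.5372, -0.2961, 0.0083]
ee_rot: [0.08, 0.997, 0.0, -0.001]
ft_force: [-0.6, -0.1, 0.4]
width: 0.992
grasp_force: 0.0
```

Call:
jog_arm([
  {"tx": 0, "ty": 0, "tz": 0, "yaw": 0, "gripper": 25},
  {"tx": 0, "ty": 0, "tz": 0, "yaw": 0, "gripper": 25},
  {"tx": 0, "ty": 0, "tz": 0, "yaw": 0, "gripper": 25},
  {"tx": 0, "ty": 0, "tz": 0, "yaw": 0, "gripper": 25},
  {"tx": 0, "ty": 0, "tz": 0, "yaw": 0, "gripper": 25},
], grip_force=50)

```text
time: 4.85
tool_pos: [0.5384, -0.2967, 0.0098]
ee_rot: [0.08, 0.997, -0.0, 0.001]
ft_force: [0.5, 0.2, 1.1]
width: 0.392
grasp_force: 52.6
```

Gripped at 33.5 mm opening, which matches the transformer's 34 mm. Lifting.

Call:
jog_arm([
  {"tx": 0, "ty": 0, "tz": 5, "yaw": 0, "gripper": 25},
  {"tx": 0, "ty": 0, "tz": 15, "yaw": 0, "gripper": 25},
  {"tx": 0, "ty": 0, "tz": 25, "yaw": 0, "gripper": 25},
  {"tx": 0, "ty": 0, "tz": 25, "yaw": 0, "gripper": 25},
  {"tx": 0, "ty": 0, "tz": 25, "yaw": 0, "gripper": 25},
])

```text
time: 5.35
tool_pos: [0.5375, -0.2964, 0.1058]
ee_rot: [0.08, 0.997, 0.0, -0.0]
ft_force: [0.3, -0.4, -2.8]
width: 0.391
grasp_force: 51.9
```

Call:
jog_arm([
  {"tx": 0, "ty": 0, "tz": 25, "yaw": 0, "gripper": 25},
  {"tx": 0, "ty": 0, "tz": 15, "yaw": 0, "gripper": 25},
  {"tx": 0, "ty": 0, "tz": 5, "yaw": 0, "gripper": 25},
  {"tx": 0, "ty": 0, "tz": 0, "yaw": 0, "gripper": 25},
  {"tx": 0, "ty": 0, "tz": 0, "yaw": 0, "gripper": 25},
])

```text
time: 5.85
tool_pos: [0.537, -0.2959, 0.148]
ee_rot: [0.08, 0.997, 0.001, -0.001]
ft_force: [-0.5, -0.9, -2.6]
width: 0.388
grasp_force: 52.0
```

Run:
```python
from h import *; from m import rect
c=cam("wrist"); C=c["color"];P=pts(c); cv2.imwrite("pics/w2.png",C); o=robot.observe(); 
q=R.from_quat(o["ee_rot"]).as_matrix(); print(o["tool_pos"],np.degrees(np.arctan2(q[1,1],q[0,1])),o["width"],o["grasp_force"],o["ft_force"])
hsv=cv2.cvtColor(C,cv2.COLOR_BGR2HSV); ok=np.isfinite(P[...,2])
b=(cv2.inRange(hsv,(45,80,20),(85,255,255))>0)&ok&(P[...,2]>.1); B=P[b]; print(b.sum(),rect(B)); A=np.c_[B[:,:2],np.ones(len(B))]; print(np.linalg.lstsq(A,B[:,2],rcond=None)[0],np.median(B[:,2]))
```

```text
[ 0.53679125 -0.29584107  0.14764176] 80.78633144757669 0.3894027898970496 51.97218418121338 [-0.07453545 -0.16338997 -3.50068236]
14275 (array([ 531.9, -294.9]), array([110.4,  90.3]), -9.2)
[ 0.00427838 -0.00280509  0.13967479] 0.14221880603881404
```

View pics/w2.png

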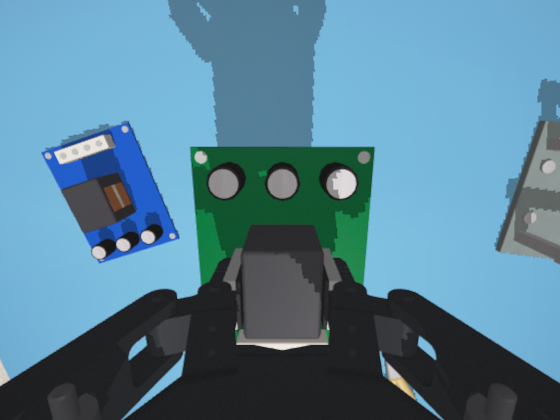

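The board hangs level and square in the grip. Carrying it to the stand.

Call:
jog_arm([
  {"tx": 1, "ty": 10, "tz": 0, "yaw": -0.013, "gripper": 25},
  {"tx": 4, "ty": 25, "tz": 0, "yaw": -0.015, "gripper": 25},
  {"tx": 5, "ty": 35, "tz": 0, "yaw": -0.015, "gripper": 25},
  {"tx": 6, "ty": 40, "tz": 0, "yaw": -0.015, "gripper": 25},
  {"tx": 6, "ty": 40, "tz": 0, "yaw": -0.015, "gripper": 25},
])

```text
time: 6.4
tool_pos: [0.5592, -0.1444, 0.1483]
ee_rot: [0.117, 0.993, 0.0, -0.001]
ft_force: [1.4, 0.1, -2.0]
width: 0.39
grasp_force: 52.0
```

Call:
jog_arm([
  {"tx": 6, "ty": 40, "tz": 0, "yaw": -0.015, "gripper": 25},
  {"tx": 6, "ty": 40, "tz": 0, "yaw": -0.015, "gripper": 25},
  {"tx": 4, "ty": 30, "tz": 0, "yaw": -0.015, "gripper": 25},
  {"tx": 2, "ty": 20, "tz": 0, "yaw": -0.015, "gripper": 25},
  {"tx": 1, "ty": 7, "tz": 0, "yaw": 0, "gripper": 25},
])

```text
time: 6.9
tool_pos: [0.5779, -0.0068, 0.1483]
ee_rot: [0.145, 0.989, 0.0, -0.001]
ft_force: [-0.2, -0.9, -2.3]
width: 0.39
grasp_force: 51.9
```

Call:
jog_arm([
  {"tx": 0, "ty": 0, "tz": 0, "yaw": 0, "gripper": 25},
  {"tx": 0, "ty": 0, "tz": 0, "yaw": 0, "gripper": 25},
  {"tx": 0, "ty": 0, "tz": 0, "yaw": 0, "gripper": 25},
  {"tx": 0, "ty": 0, "tz": 0, "yaw": 0, "gripper": 25},
])

```text
time: 7.3
tool_pos: [0.5788, -0.0106, 0.1493]
ee_rot: [0.147, 0.989, -0.0, -0.0]
ft_force: [0.8, -0.0, -2.5]
width: 0.39
grasp_force: 51.9
```

Run:
```python
from h import *; from m import rect
o=robot.observe(); q=R.from_quat(o["ee_rot"]).as_matrix(); print(o["tool_pos"],np.degrees(np.arctan2(q[1,1],q[0,1])),o["width"],o["grasp_force"])
im=[]
for n in("scene","side"):
    c=cam(n);C=c["color"];P=pts(c);hsv=cv2.cvtColor(C,cv2.COLOR_BGR2HSV)
    b=(cv2.inRange(hsv,(45,80,20),(85,255,255))>0)&(np.hypot(P[...,0]-.58,P[...,1]+.01)<.1)&(P[...,2]>.1)
    print(n,b.sum(),np.median(P[b],0),rect(P[b]))
    v,u=np.where(b); cx,cy=int(u.mean()),int(v.mean()); im.append(cv2.resize(C[max(cy-70,0):cy+70,max(cx-70,0):cx+70],(400,400)))
cv2.imwrite("pics/s2.png",np.hstack(im))
```

```text
[ 0.57879713 -0.01059294  0.149258  ] 73.07629292276881 0.3901387556825369 51.91653370857239
scene 820 [0.60130595 0.00854916 0.14320498] (array([585.3,  -4.7]), array([117. , 111.3]), -10.5)
side 337 [ 0.57609757 -0.03633825  0.14425757] (array([582. , -14.8]), array([112.9,  87.9]), -21.1)
```

View pics/s2.png

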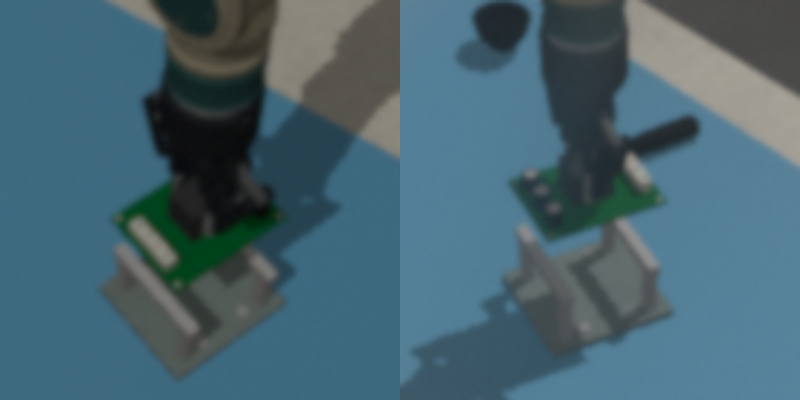

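Both crops show the board level above the stand, with its long side across the two rails and the stand centred beneath. Lowering, with the last part slow.

Call:
jog_arm([
  {"tx": 0, "ty": 1, "tz": -6, "yaw": 0, "gripper": 25},
  {"tx": 0, "ty": 0, "tz": -14, "yaw": 0, "gripper": 25},
  {"tx": 0, "ty": 0, "tz": -16, "yaw": 0, "gripper": 25},
  {"tx": 0, "ty": 0, "tz": -12, "yaw": 0, "gripper": 25},
  {"tx": 0, "ty": 0, "tz": -6, "yaw": 0, "gripper": 25},
])

```text
time: 7.9
tool_pos: [0.5772, -0.0083, 0.0929]
ee_rot: [0.146, 0.989, -0.0, -0.002]
ft_force: [0.7, 0.4, -3.3]
width: 0.391
grasp_force: 51.9
```

Call:
jog_arm([
  {"tx": 0, "ty": 0, "tz": -3, "yaw": 0, "gripper": 25},
  {"tx": 0, "ty": 0, "tz": -2, "yaw": 0, "gripper": 25},
  {"tx": 0, "ty": 0, "tz": 0, "yaw": 0, "gripper": 25},
  {"tx": 0, "ty": 0, "tz": 0, "yaw": 0, "gripper": 25},
  {"tx": 0, "ty": 0, "tz": 0, "yaw": 0, "gripper": 25},
])

```text
time: 8.4
tool_pos: [0.5794, -0.0086, 0.091]
ee_rot: [0.146, 0.989, 0.0, 0.001]
ft_force: [-0.3, 0.7, -2.4]
width: 0.387
grasp_force: 51.9
```

Call:
jog_arm([
  {"tx": 0, "ty": 0, "tz": -2, "yaw": 0, "gripper": 25},
  {"tx": 0, "ty": 0, "tz": -2, "yaw": 0, "gripper": 25},
  {"tx": 0, "ty": 0, "tz": -2, "yaw": 0, "gripper": 25},
  {"tx": 0, "ty": 0, "tz": -2, "yaw": 0, "gripper": 25},
  {"tx": 0, "ty": 0, "tz": -1, "yaw": 0, "gripper": 25},
])

```text
time: 8.9
tool_pos: [0.5786, -0.0085, 0.0809]
ee_rot: [0.146, 0.989, -0.0, -0.0]
ft_force: [0.2, -0.6, -2.7]
width: 0.39
grasp_force: 51.9
```

Call:
jog_arm([
  {"tx": 0, "ty": 0, "tz": -1, "yaw": 0, "gripper": 25},
  {"tx": 0, "ty": 0, "tz": 0, "yaw": 0, "gripper": 25},
  {"tx": 0, "ty": 0, "tz": 0, "yaw": 0, "gripper": 25},
])

```text
time: 9.2
tool_pos: [0.5789, -0.0085, 0.0803]
ee_rot: [0.146, 0.989, 0.0, 0.0]
ft_force: [-0.7, -0.3, -3.1]
width: 0.39
grasp_force: 51.9
```

Call:
jog_arm([
  {"tx": 0, "ty": 0, "tz": -0.5, "yaw": 0, "gripper": 25},
  {"tx": 0, "ty": 0, "tz": -0.5, "yaw": 0, "gripper": 25},
  {"tx": 0, "ty": 0, "tz": 0, "yaw": 0, "gripper": 25},
])

```text
time: 9.5
tool_pos: [0.579, -0.0086, 0.0798]
ee_rot: [0.146, 0.989, 0.0, 0.0]
ft_force: [-0.9, 0.7, 0.5]
width: 0.389
grasp_force: 52.4
```

The wrist force went from -3 to +0.5 N, so the board's weight is now on the rails. Releasing.

Call:
jog_arm([
  {"tx": 0, "ty": 0, "tz": 0, "yaw": 0, "gripper": 40},
  {"tx": 0, "ty": 0, "tz": 0, "yaw": 0, "gripper": 60},
  {"tx": 0, "ty": 0, "tz": 0, "yaw": 0, "gripper": 75},
  {"tx": 0, "ty": 0, "tz": 0, "yaw": 0, "gripper": 75},
  {"tx": 0, "ty": 0, "tz": 0, "yaw": 0, "gripper": 75},
], grip_force=20)

```text
time: 10.0
tool_pos: [0.5789, -0.0085, 0.0793]
ee_rot: [0.146, 0.989, 0.0, 0.0]
ft_force: [-0.7, 0.4, 0.5]
width: 0.878
grasp_force: 0.0
```

Call:
jog_arm([
  {"tx": 0, "ty": 0, "tz": 5, "yaw": 0, "gripper": 75},
  {"tx": 0, "ty": 0, "tz": 15, "yaw": 0, "gripper": 75},
  {"tx": 0, "ty": 0, "tz": 30, "yaw": 0, "gripper": 75},
  {"tx": 0, "ty": 0, "tz": 40, "yaw": 0, "gripper": 75},
  {"tx": 0, "ty": 0, "tz": 40, "yaw": 0, "gripper": 75},
])

```text
time: 10.5
tool_pos: [0.5782, -0.0085, 0.2104]
ee_rot: [0.146, 0.989, -0.0, -0.001]
ft_force: [0.5, 0.6, -0.5]
width: 0.879
grasp_force: 0.0
```

Call:
jog_arm([
  {"tx": 0, "ty": 0, "tz": 20, "yaw": 0, "gripper": 75},
  {"tx": 0, "ty": 0, "tz": 5, "yaw": 0, "gripper": 75},
  {"tx": 0, "ty": 0, "tz": 0, "yaw": 0, "gripper": 75},
  {"tx": 0, "ty": 0, "tz": 0, "yaw": 0, "gripper": 75},
  {"tx": 0, "ty": 0, "tz": 0, "yaw": 0, "gripper": 75},
])

```text
time: 11.0
tool_pos: [0.5775, -0.0084, 0.2321]
ee_rot: [0.146, 0.989, -0.0, -0.002]
ft_force: [-0.1, 0.4, 0.5]
width: 0.88
grasp_force: 0.0
```

Run:
```python
from h import *; from m import rect
print(robot.observe()["tool_pos"])
for n in("wrist","scene","side"):
    c=cam(n);C=c["color"];P=pts(c);hsv=cv2.cvtColor(C,cv2.COLOR_BGR2HSV)
    if n=="wrist": cv2.imwrite("pics/w3.png",C)
    b=(cv2.inRange(hsv,(45,80,20),(85,255,255))>0)&(np.hypot(P[...,0]-.58,P[...,1]+.01)<.1)&(abs(P[...,2]-.075)<.008)
    B=P[b];A=np.c_[B[:,:2],np.ones(len(B))]
    print(n,b.sum(),np.median(B[:,2]),rect(B),np.linalg.lstsq(A,B[:,2],rcond=None)[0][:2])
```

```text
[ 0.57749955 -0.00836481  0.23210456]
wrist 6421 0.07401368250521723 (array([578.6,  -8.4]), array([119.1,  90.9]), -16.8) [-0.0007555  -0.00069492]
scene 820 0.07347171094371402 (array([579.9,  -8.9]), array([120. ,  92.8]), -16.8) [-0.00886983  0.00302427]
side 439 0.07485544589739901 (array([576.4,  -9.6]), array([118.8,  90. ]), -14.0) [-0.0056136 -0.0033935]
```

View pics/w3.png

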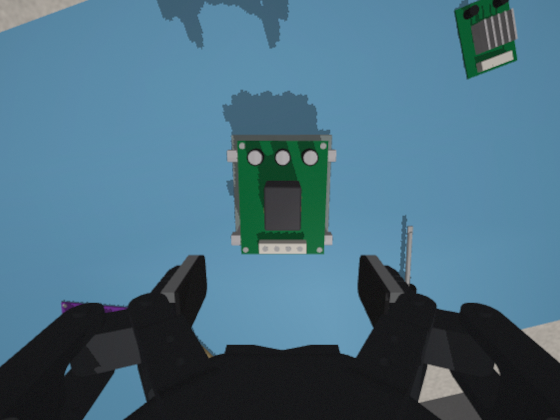

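The wrist view shows the board at about (282,195), centred and square on both rails with its components up. The gripper is clear and the small board is untouched. The board measures (578.6,-8.4), -16.8°, against the stand's (579,-9), -16.7°.

```bash
python3 -c "
from workcell import robot
print(robot.finish_job())"
```

```text
the job is handed in; nothing more can be done
None
```

The larger board is on the stand, flat across both rails with components up, within about 1 mm and 1° of centred and square by the wrist camera; the small board was not touched, and I handed the job in at about 11 s (no verdict was returned).

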